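# Unlock the component drawer with its key

### The job

Take the red key out of its wooden block, feel for the slot in the lock on top of the blue cabinet and push the key in until it is fully home, then turn it clockwise, towards the red dot, until the hidden bolt lets go and the drawer springs open. Work gently, never forcing the key or the lock, leave the key fully in the lock, and leave the other things on the bench alone.

Things in the scene. Friction and masses are not known exactly. Their poses are not given: they have to be found in the camera images.
- key: Steel key, 84 mm tall, 90 g, upright in the key block, red grip up. Origin: centre of its lower end; z up to the grip, x along the width of bit and grip, y across them. Flat bit 28 (x) by 5 mm (y), 18 mm long, its lowest 2 mm slightly smaller; above it a round flange 31 mm across (z 18 to 23 mm), then a 10 mm shank to z = 48 mm. Half a turn about z leaves the key the same.
- key_grip (a point): Centre of the key's red plastic grip, 66 mm above the key's lower end; axes as the key's. The grip is 32 mm wide (x), 12 mm thick (y) and 36 mm tall: pinch it here across its 12 mm.
- key_block: Fixed wooden block, 70 x 90 x 24 mm, that holds the key in a loose upright slot (32 x 9 mm, along x); the key's flange rests on the block's top, its bit is 18 mm inside. Origin: centre of its underside, on the bench; the key's axis stands over it.
- cabinet: Fixed blue steel cabinet with a single drawer, 200 mm deep (x), 220 mm wide (y), 95 mm high. Origin: centre of its underside; x points to its back, the drawer comes out of its front towards -x. The lock is in its top near the front.
- keyhole (a point): Centre of the brass plug's face, flush with the cabinet's top; axes as the cabinet's, z up. Steel collar round it: 4 mm high, 36 mm inner diameter, red dot towards the drawer. Slot across the face, centred here: 32.4 x 6.8 mm. How the plug stands is not reported: its slot lies 0.3 to 1.4 rad counter-clockwise (from above) of the cabinet's x axis; the key drops in within about 0.06 rad of it.
- key_home (a point): Where the key's lower end is when fully home, 18 mm below the keyhole, its flange on the plug's face; axes as the cabinet's. The key slides freely for 8 mm, then a spring pushes back with 4 rising to 6 N. Only with the key home (within 1.5 mm) does the plug turn clockwise past 0.23 rad short of the cabinet's x axis; the spring is then caught and a released key stays in.
- drawer (a joint): How far the drawer has come out of the cabinet's front, m: 0 locked, 0.05 fully sprung out. A spring pushes it out once the plug's slot has been turned clockwise to the cabinet's x axis, pointing at the red dot (within 0.1 rad); the plug stops hard 0.3 rad past it. The plug turns stiffly (0.08 N m): a light touch does not drag it round. More than 40 N between key and lock damages them.
- tape: Bystander: black tape roll, loose on the bench; not to be moved. Origin: centre of its underside.
- spool: Bystander: solder spool, loose on the bench; not to be moved. Origin: centre of its underside.
- multimeter: Bystander: multimeter, loose on the bench; not to be moved. Origin: centre of its underside.
- screwdriver: Bystander: blue screwdriver, loose on the bench; not to be moved. Origin: centre of its underside.
Things that resemble listed ones, but are neither listed nor needed, are in the scene too. Of the things like the key, leave any that is orange, purple or white; of the rest the smaller one is meant.

How it is judged:
On the way, in this order (a step that is already met when the one before it is completed fails the run):
1. the key is fully home in the lock (within 2 mm of 18 mm deep), the drawer still shut (x of key in the frame of keyhole between -0.0035 and 0.0035 m and y of key in the frame of keyhole between -0.0035 and 0.0035 m and z of key in the frame of keyhole below -0.016 m and value of joint drawer below 0.008 m), for 0.1 s.
2. the bolt is released and the drawer has sprung out by more than 40 mm (value of joint drawer above 0.04 m), for 0.2 s.
At the end, for the whole second after the job is handed in: The drawer has sprung out by more than 40 mm; the key stands at rest and released in the lock, at least 14 mm deep, within 3.5 mm of the keyhole's centre and within 0.2 rad of upright (x of key in the frame of keyhole between -0.0035 and 0.0035 m and y of key in the frame of keyhole between -0.0035 and 0.0035 m and z of key in the frame of keyhole below -0.014 m and angle between key's own z axis and vertical below 0.2 rad and value of joint drawer above 0.04 m and linear speed of key below 0.02 m/s); the robot touches nothing.
It fails at once if more than 40 N between the key and the cabinet with its lock (contact force between key and cabinet above 40 N).
It fails at once if the robot presses on the cabinet or its drawer with more than 20 N (contact force between any of the arm, the fingers and cabinet above 20 N).
It fails at once if the tape, spool, multimeter or screwdriver is moved by more than 30 mm (distance of any of tape, spool, multimeter, screwdriver from where it was at the start of the episode above 0.03 m).
It also fails if it takes over 72 s, if anything falls off the work surface, if the arm or the gripper's body presses on something with over 40 N, if the wrist force passes 120 N, or if a joint passes its speed limit or range.

### The arm

A 6-joint arm with a two-finger parallel gripper is mounted at the origin on a cart in front of the work surface, level with it; the furniture and walls round the work are solid. World frame = base frame: x ahead of the robot, y to its left, z up, the work surface at z = 0. Lengths are in m, angles in rad, forces in N, time in s.
With the tool pointing down it reaches from about 0.25 to 0.775 m from the base axis. Payload 4 kg.
Tool frame: the origin (TCP) lies at the very end of the fingers, on their centre line; the grasp point (between the pads) lies 19 mm behind it (robot.hold_point_z is the distance from the TCP to the grasp point, in m); z points along the fingers, y is the line along which they close (so a half turn about z gives the same grasp; the last joint's range is limited). The gripper opens to 94 mm and grips with 3 to 60 N. Pads are 16 mm wide; open, the fingers measure 119 mm over their backs; the gripper's body (75 mm by 177 mm) begins 78 mm behind the grasp point.
Start: joints at [1.219, 0.087, 1.371, -0, 1.684, -0.103], TCP at [0.135, 0.533, 0.206] pointing down, gripper open.
Joint ranges: [-3.1, 3.1], [-0.76, 2.03], [0.27, 2.55], [-1.08, 4.22], [0.17, 2.65], [-2.57, 2.57]. Speed limits (rad/s): [2.79, 2.79, 3.14, 3.14, 3.14, 3.14].

### API

Orientations are given as [roll, pitch, yaw] about the fixed x, y, z axes, in that order (R = Rz(yaw) Ry(pitch) Rx(roll)).
In Python, from bench import robot gives the robot as it stands.
- The arm moves only by the tool carry_out, never from a script. Its argument "steps" is a list of rows, each a list of 3 entries, a list of its own where there are three numbers: the shift along the tool's x, y, z in m, then the turn about the tool's z in units of 10 degrees (1.0 is 10 degrees), then the closure, from -1 (fully open) to 1 (shut). In form: [[[tx, ty, tz], roll, jaw], ...]. A call has 1 to 10 rows; each row is the pose to reach, as a shift and turn from the pose commanded when the call began, along the tool's axes at that moment; what a row does not reach only later rows make up. A row lasts 1/8 s, in which the tool goes at most 62.5 mm and 10.7 degrees, less where a joint would pass 70% of its speed; a pose out of reach is approached as far as the arm can. A call with a gripper value outside its range is refused whole. The fingers move at their own pace and stop on an object; the grip force is fixed at half the most. Time passes only in rows, so rows that repeat a pose let the fingers close. It gives the time, the measured TCP pose, the force, the opening and the grip force at its end, in the units of the state.
- robot.get_obs(): the state, without advancing time (a new reading comes with each control period).
- robot.snapshot(name): name is "side" or "top" or "wrist"; returns a dict with "image" (384x512x3 uint8, red, green, blue), "z_map" (384x512 float32, m along the optical axis (not along the pixel's ray), 0 where there is no reading), "mtx" (3x3 intrinsics, pixels), "R" (3x3) and "t" (3): a world point X has camera coordinates R X + t. Camera axes: x right, y down, z forward; pixel columns grow to the right and rows downward; lengths in m; the calibration is good to about 2 mm. A picture is of the moment at which its call begins.
- robot.close_job(): hands the job in; it is judged then, once.
The state is a dict: "time": time; "joint_positions": joint angles; "qvel": joint speeds; "joint_torque": joint torques, N m; "tool_pos": TCP position; "ee_rot": TCP orientation; "wrist_force": force on the tool from outside, world axes, zero at the start; "wrist_torque": the same for the moment, N m; "width": finger opening in m; "finger_force": force on a finger pad.
Only numpy, scipy, OpenCV 4.12 (cv2) and the standard library are available. Lean on these libraries where they do the work, as an engineer would, in place of code of your own. Each camera call takes 0.05 s, during which the arm holds its last target. There are 200 camera calls.

## Working session

There is one attempt and no reset: what is moved stays moved. The work goes in short steps, Python scripts to look and compute and a tool call to move; the robot and the scene stay as the last step left them, time stands still between calls to the robot, and variables do not carry over. Pictures are saved under pics/ and viewed, at most 10 in all, crops included, and the job is handed in when it is done.

Besides the shell and the picture viewer there is one more tool, called after "Request:" as name(argument=value, ...) on one line, values as JSON. carry_out: Moves the arm, as the interface text tells. Its arguments: {"type":"object","properties":{"steps":{"type":"array","items":{"type":"array"}}},"required":["steps"]}

```bash
mkdir -p pics
cat > h.py <<'E'
import sys; sys.path.insert(0,'.')
import numpy as np, cv2
from bench import robot
def snap(n):
    s=robot.snapshot(n); np.savez('%s.npz'%n,**s); return s
def world(s,u,v,z=None):
    K=s['mtx'];R=s['R'];t=s['t']
    r=np.linalg.inv(K)@[u,v,1]
    C=-R.T@t; d=R.T@r
    k=s['z_map'][int(round(v)),int(round(u))] if z is None else (z-C[2])/d[2]
    return C+k*d
def proj(s,X):
    p=s['mtx']@(s['R']@np.asarray(X)+s['t']); return p[:2]/p[2]
E
python3 - <<'E'
from h import *
for n in('top','side'):
    s=snap(n); cv2.imwrite('pics/%s.png'%n,cv2.resize(s['image'][:,:,::-1],(800,600),interpolation=cv2.INTER_CUBIC))
    print(n,-s['R'].T@s['t'],s['R'][2],s['mtx'][0,0])
print(robot.get_obs())
E
```

```text
top [ 0.37926076 -0.00500163  1.86251444] [ 0.11628174 -0.00455775 -0.99320581] 440.178035939756
side [ 0.32206885 -1.31646543  1.15591398] [ 0.15112117  0.76765253 -0.62279369] 473.3238272321302
{'time': 0.1, 'joint_positions': array([ 1.21891253e+00,  8.78609154e-02,  1.37210769e+00, -8.22248049e-07,
        1.68357693e+00, -1.03084236e-01]), 'qvel': array([-0.00157281, -0.00179616, -0.0042917 , -0.00017882,  0.00144434,
       -0.00072476]), 'joint_torque': array([ 2.13854219e-03, -3.41250157e+01, -3.03302765e+01,  7.20278802e-02,
        3.04319942e-02, -9.08753896e-05]), 'tool_pos': array([0.13525821, 0.53260134, 0.20442992]), 'ee_rot': array([-3.13965005e+00, -2.00142314e-04,  2.89279281e+00]), 'wrist_force': array([ 0.58259256, -0.4088377 , -0.55972581]), 'wrist_torque': array([-0.04776026,  0.02770976, -0.00317986]), 'finger_force': 0.0, 'width': 0.09372724642707907}
```

View pics/top.png

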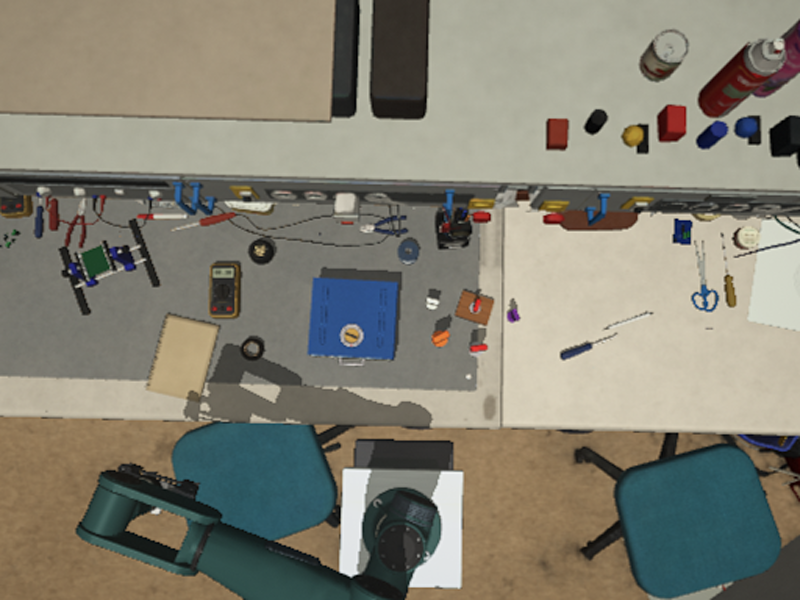

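View pics/side.png

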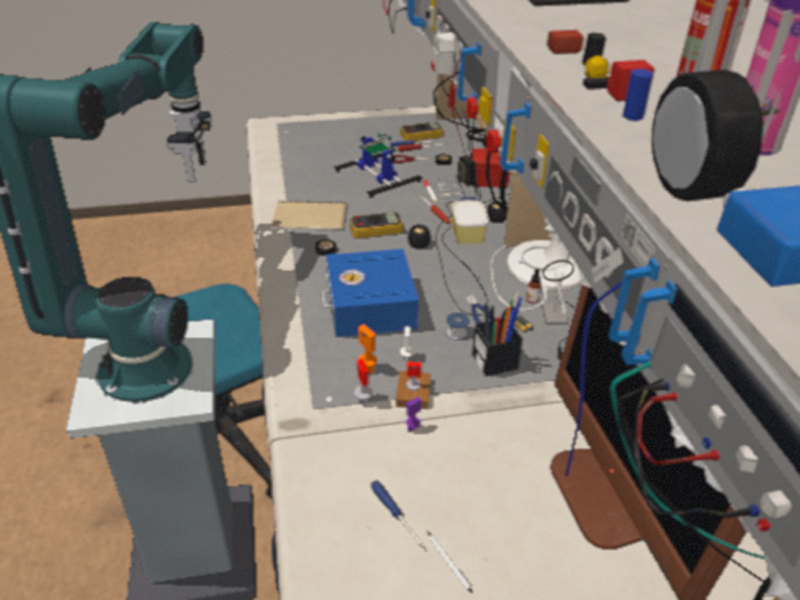

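Top picture: the cabinet is at (352,318) with its brass plug at (351,335). The candidates are the red key in the wooden block (475,307), a free red key (479,346), and orange (441,338), white (432,298) and purple (513,312) ones. The description (red, upright in the wooden block, smaller) fits the one at (475,307). I'll check it in a close crop.

Run:
```python
from h import *
a=np.load('side.npz');b=np.load('top.npz')
c1=a['image'][200:285,215:285]; c2=b['image'][182:232,264:340]
c1=cv2.resize(c1,(490,595),interpolation=cv2.INTER_CUBIC); c2=cv2.resize(c2,(304,200),interpolation=cv2.INTER_CUBIC)
c3=cv2.resize(b['image'][200:230,210:240],(300,300),interpolation=cv2.INTER_CUBIC)
o=np.zeros((595,800,3),np.uint8); o[:,:490]=c1; o[:200,492:796]=c2; o[210:510,492:792]=c3
cv2.imwrite('pics/crop1.png',o[:,:,::-1])
f=.64
print('plug',world(b,351*f,335*f), 'key top',world(b,475*f,307*f),world(b,475*f,304*f,.09),'block',world(b,475*f,307*f,.024),'red2',world(b,479*f,346*f))
for n,(u,v) in dict(A=(314,279),B=(399,280),C=(395,359),D=(308,355)).items(): print(n,world(b,u*f,v*f,.095))
for u,v in((462,290),(495,297),(489,325),(456,318)): print(world(b,u*f,v*f,.024))
```

```text
plug [0.49329227 0.14352287 0.07892232] key top [ 0.37926076 -0.00500163  1.86251444] [ 0.58154802 -0.17593633  0.09      ] block [ 0.58096004 -0.18242562  0.024     ] red2 [ 0.47173498 -0.18556496  0.11278541]
A [0.63503994 0.24333934 0.095     ]
B [0.63838031 0.02288006 0.095     ]
C [0.43374697 0.02736277 0.095     ]
D [0.4381281  0.25032496 0.095     ]
[ 0.62613941 -0.14663629  0.024     ]
[ 0.60950766 -0.23593838  0.024     ]
[ 0.53340925 -0.22073827  0.024     ]
[ 0.54989855 -0.13185367  0.024     ]
```

View pics/crop1.png

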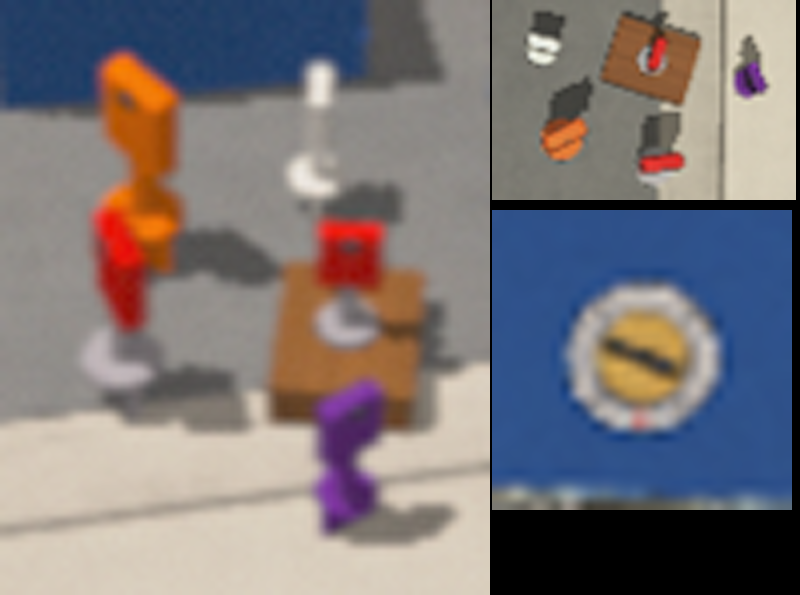

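The crop confirms it: the key in the wooden block is the smaller red one and the free red key is bigger. The lock's slot runs about 70° counter-clockwise of x, red dot towards the robot. First move goes over the lock for a wrist view, on the way to the key.

```bash
cat >> h.py <<'E'
def delta(p,yaw,o=None):
    "shift and turn (units of 10 deg) in present tool axes to reach world p, tool yaw (tool taken as vertical)"
    from scipy.spatial.transform import Rotation as Ro
    o=o or robot.get_obs(); R=Ro.from_euler('xyz',o['ee_rot']).as_matrix()
    d=(o['ee_rot'][2]-yaw+np.pi)%(2*np.pi)-np.pi
    return (R.T@(np.array(p)-o['tool_pos'])).round(4), round(np.degrees(d)/10,3)
E
python3 -c "
from h import *
print(delta([.44,.14,.26],1.2))"
```

```text
(array([-0.392 , -0.3056, -0.0551]), np.float64(9.699))
```

Request:
carry_out(steps=[[[-0.392,-0.306,-0.055],9.7,-1],[[-0.392,-0.306,-0.055],9.7,-1],[[-0.392,-0.306,-0.055],9.7,-1],[[-0.392,-0.306,-0.055],9.7,-1],[[-0.392,-0.306,-0.055],9.7,-1],[[-0.392,-0.306,-0.055],9.7,-1],[[-0.392,-0.306,-0.055],9.7,-1],[[-0.392,-0.306,-0.055],9.7,-1],[[-0.392,-0.306,-0.055],9.7,-1],[[-0.392,-0.306,-0.055],9.7,-1]])

```text
time: 1.35
tool_pos: [0.4401, 0.1392, 0.2599]
ee_rot: [-3.14, 0.001, 1.2]
wrist_force: [0.4, -0.5, -1.2]
width: 0.0942
finger_force: 0.0
```

Request:
carry_out(steps=[[[0,0,0],0,-1],[[0,0,0],0,-1],[[0,0,0],0,-1]])

```text
time: 1.72
tool_pos: [0.4397, 0.1406, 0.2605]
ee_rot: [3.142, -0.0, 1.202]
wrist_force: [-0.6, 0.2, -0.6]
width: 0.0939
finger_force: 0.0
```

Run:
```python
from h import *
s=snap('wrist'); cv2.imwrite('pics/w1.png',cv2.resize(s['image'][:,:,::-1],(800,600),interpolation=cv2.INTER_CUBIC))
o=robot.get_obs(); print(o['tool_pos'],o['ee_rot'],o['joint_positions'],o['wrist_force'])
print(-s['R'].T@s['t'],s['R'],proj(s,[.493,.1435,.095])/.64, world(s,256,192))
```

```text
[0.43973707 0.14048536 0.26053957] [ 3.14148502e+00 -1.14651325e-04  1.20164187e+00] [ 1.86278696e-01 -1.15163914e-01  1.46252600e+00  4.16931229e-05
  1.79407866e+00  5.55442391e-01] [-0.12481857 -1.09251152  0.33304743]
[0.47003651 0.21644075 0.43993199] [[ 9.32658870e-01 -3.60758666e-01  7.85479074e-04]
 [-3.46574303e-01 -8.95379657e-01  2.79609590e-01]
 [-1.00168281e-01 -2.61052591e-01 -9.60113462e-01]] [464.25893429 245.32731758] [0.42444734 0.09629933 0.00325319]
```

View pics/w1.png

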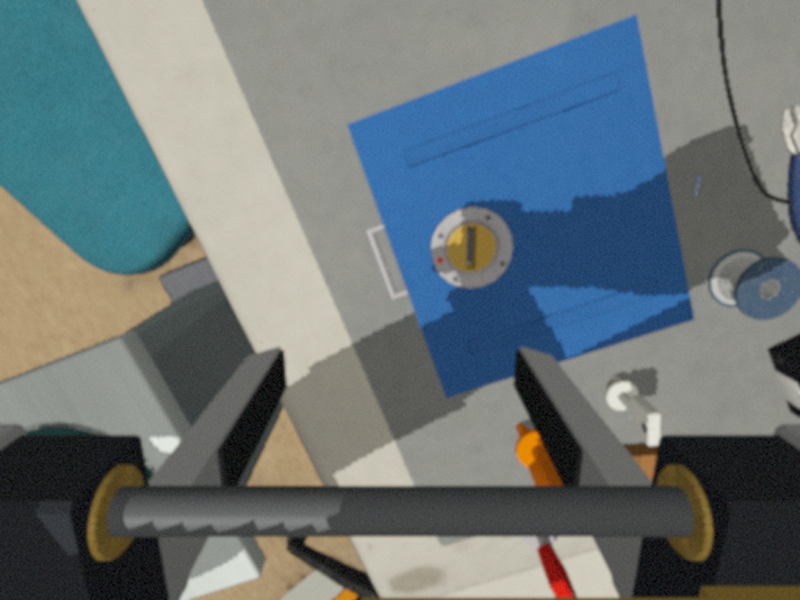

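The wrist view shows the lock at (471,246), with the slot near-vertical in the picture and the red dot at (439,260). The cabinet corners are at (349,125), (636,15), (692,319) and (447,397).

Run:
```python
from h import *
s=np.load('wrist.npz'); f=.64
P=[world(s,u*f,v*f,.095) for u,v in((349,125),(636,15),(692,319),(447,397))]
# order: front-left, back-left, back-right, front-right
for a,b in((0,1),(3,2),(3,0),(2,1)):
    d=P[b]-P[a]; print(np.linalg.norm(d).round(4), (np.arctan2(d[1],d[0])-(0 if a==0 or b==2 else np.pi/2)).round(4))
im=s['image']; hsv=cv2.cvtColor(im,cv2.COLOR_RGB2HSV)
y=((hsv[:,:,0]>15)&(hsv[:,:,0]<32)&(hsv[:,:,1]>110)).astype(np.uint8); 
m=np.zeros_like(y); cv2.circle(m,(301,157),22,1,-1); y&=m
pts=cv2.findNonZero(y); h=cv2.convexHull(pts); e=cv2.fitEllipse(h); print(e)
print('plug',world(s,*e[0],.095), [world(s,u*f,v*f).round(4) for u,v in((450,200),(560,150),(462,236))])
m2=np.zeros_like(y); cv2.circle(m2,tuple(int(round(c)) for c in e[0]),13,1,-1)
g=cv2.cvtColor(im,cv2.COLOR_RGB2GRAY); d=(m2>0)&(y==0)&(hsv[:,:,2]<130)
q=np.argwhere(d)[:,::-1]; w=np.array([world(s,a,b,.095)[:2] for a,b in q]); c=w.mean(0)
U,S,V=np.linalg.svd(w-c); print('slot',len(q),c,np.arctan2(V[0][1],V[0][0]),S)
# dark, collar outer
r=cv2.resize(im[120:195,260:345],(680,600),interpolation=cv2.INTER_CUBIC); cv2.imwrite('pics/lock.png',r[:,:,::-1])
```

```text
0.1986 -0.0262
0.1974 -0.0271
0.2187 -0.0297
0.2189 -0.035
((301.1445007324219, 158.00205993652344), (29.398910522460938, 30.790973663330078), 52.73548889160156)
plug [0.49692317 0.14075159 0.095     ] [array([0.494 , 0.1782, 0.0964]), array([0.5769, 0.1826, 0.0942]), array([0.4937, 0.1507, 0.0956])]
slot 99 [0.49636184 0.14166698] -1.9237462943261476 [0.08012645 0.01341729]
```

View pics/lock.png

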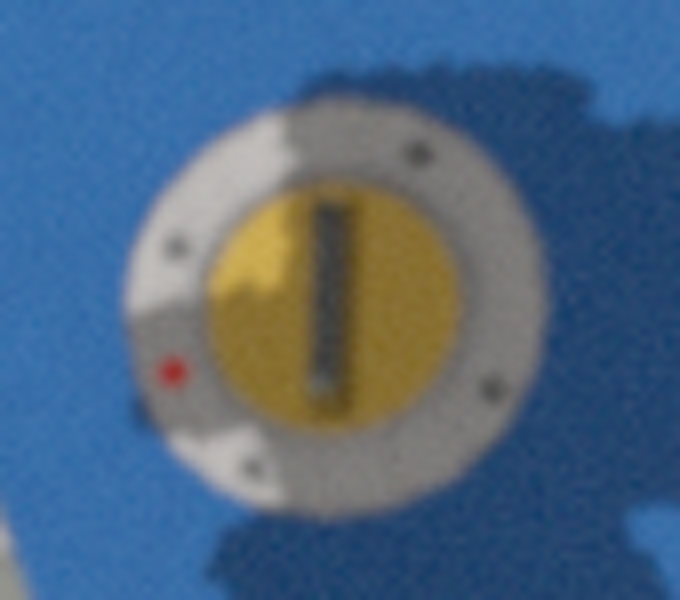

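Run:
```python
from h import *
s=np.load('wrist.npz')
a=world(s,260+332/8-.5,120+205/8-.5,.095);b=world(s,260+326/8-.5,120+405/8-.5,.095);d=a-b
print(a,b,np.linalg.norm(d),np.arctan2(d[1],d[0]),(a+b)/2)
print(world(s,260+336/8-.5,120+307/8-.5,.099))
print(delta([.54,-.166,.26],-.19))
```

```text
[0.50150738 0.15476451 0.095     ] [0.49139179 0.12768059 0.095     ] 0.02891131140123668 1.2133495999441286 [0.49644959 0.14122255 0.095     ]
[0.49703373 0.14162167 0.099     ]
(array([-0.2497,  0.2041,  0.0005]), np.float64(7.974))
```

Request:
carry_out(steps=[[[-0.25,0.204,0],8,-1],[[-0.25,0.204,0],8,-1],[[-0.25,0.204,0],8,-1],[[-0.25,0.204,0],8,-1],[[-0.25,0.204,0],8,-1],[[-0.25,0.204,0],8,-1],[[-0.25,0.204,0],8,-1],[[-0.25,0.204,0],8,-1],[[-0.25,0.204,0],8,-1],[[-0.25,0.204,0],8,-1]])

```text
time: 3.02
tool_pos: [0.5396, -0.1667, 0.2605]
ee_rot: [-3.141, -0.0, -0.195]
wrist_force: [-0.4, -0.1, -0.4]
width: 0.0942
finger_force: 0.0
```

Request:
carry_out(steps=[[[0,0,0],0,-1],[[0,0,0],0,-1],[[0,0,0],0,-1]])

```text
time: 3.4
tool_pos: [0.5395, -0.1669, 0.2605]
ee_rot: [-3.141, -0.0, -0.196]
wrist_force: [0.2, 0.1, 0.1]
width: 0.0938
finger_force: 0.0
```

Run:
```python
from h import *
s=snap('wrist'); np.savez('wkey.npz',**s)
o=robot.get_obs(); print(o['tool_pos'],o['ee_rot'],o['wrist_force'])
p=proj(s,[.581,-.18,.05]); print(p)
u,v=[int(x) for x in p]; u0=max(0,min(512-120,u-60)); v0=max(0,min(384-90,v-45)); print(u0,v0)
r=cv2.resize(s['image'][v0:v0+90,u0:u0+120],(800,600),interpolation=cv2.INTER_CUBIC); cv2.imwrite('pics/wkey.png',r[:,:,::-1])
```

```text
[ 0.5395035  -0.16694671  0.26048113] [-3.14150267e+00 -5.90600222e-05 -1.96244384e-01] [-1.01305335  1.111951    0.36921227]
[259.30233217 135.21510436]
199 90
```

View pics/wkey.png

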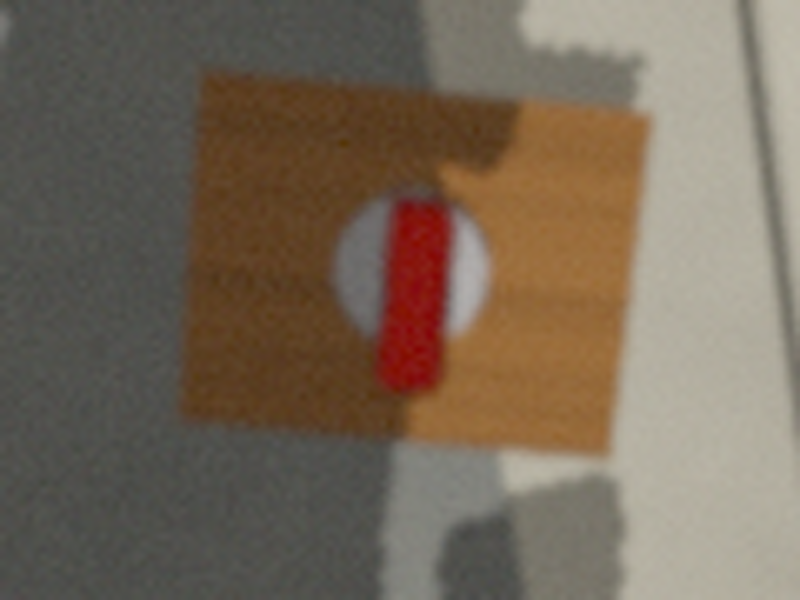

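The key's red grip top has corners (393,202), (450,203), (440,390), (378,386) in this crop. The flange is centred at (411,268) and the block corners are (202,72), (650,115), (610,455), (182,418).

Run:
```python
from h import *
s=np.load('wkey.npz'); k=lambda u,v,z: world(s,199+u*.15-.5+.075*0,90+v*.15-.5,z)
g=[k(u,v,.09) for u,v in((393,202),(450,203),(440,390),(378,386))]
a=(g[0]+g[1])/2;b=(g[2]+g[3])/2; d=a-b; c=(a+b)/2; print('grip',c,np.linalg.norm(d),np.arctan2(d[1],d[0]))
print('flange',k(411,268,.029))
B=[k(u,v,.024) for u,v in((202,72),(650,115),(610,455),(182,418))]; print('block',np.mean(B,0)); 
d=(B[0]+B[1]-B[2]-B[3]);print(np.arctan2(d[1],d[0]))
d=(B[0]+B[3]-B[1]-B[2]);print(np.arctan2(-d[0],d[1]))
```

```text
grip [ 0.58612525 -0.18226335  0.09      ] 0.031298802470533446 -0.2599209099118814
flange [ 0.58575943 -0.18231448  0.029     ]
block [ 0.58512169 -0.1823077   0.024     ]
-0.281311474329561
-0.2857955317678813
```

Run:
```python
from h import *
print(delta([.586,-.1823,.053],-.272))
```

```text
(array([0.0486, 0.006 , 0.2075]), np.float64(0.434))
```

Request:
carry_out(steps=[[[0.0486,0.006,0.05],0.434,-1],[[0.0486,0.006,0.1],0.434,-1],[[0.0486,0.006,0.15],0.434,-1],[[0.0486,0.006,0.18],0.434,-1],[[0.0486,0.006,0.2],0.434,-1],[[0.0486,0.006,0.2075],0.434,-1],[[0.0486,0.006,0.2075],0.434,-1],[[0.0486,0.006,0.2075],0.434,-1]])

```text
time: 4.45
tool_pos: [0.5869, -0.1827, 0.0545]
ee_rot: [3.141, -0.003, -0.272]
wrist_force: [-0.4, -0.2, 0.6]
width: 0.094
finger_force: 0.0
```

Request:
carry_out(steps=[[[0,0,0],0,1],[[0,0,0],0,1],[[0,0,0],0,1],[[0,0,0],0,1],[[0,0,0],0,1],[[0,0,0],0,1],[[0,0,0],0,1],[[0,0,0],0,1]])

```text
time: 5.45
tool_pos: [0.586, -0.1823, 0.0529]
ee_rot: [-3.141, 0.0, -0.272]
wrist_force: [-1.0, 0.0, -0.1]
width: 0.0177
finger_force: 0.0
```

Request:
carry_out(steps=[[[0,0,0],0,1],[[0,0,0],0,1],[[0,0,0],0,1],[[0,0,0],0,1]])

```text
time: 5.95
tool_pos: [0.586, -0.1824, 0.0529]
ee_rot: [-3.142, -0.0, -0.272]
wrist_force: [1.1, -0.7, -0.5]
width: 0.0118
finger_force: 30.0
```

Request:
carry_out(steps=[[[0,0,-0.01],0,1],[[0,0,-0.02],0,1],[[0,0,-0.03],0,1],[[0,0,-0.06],0,1],[[0,0,-0.1],0,1],[[0,0,-0.15],0,1],[[0,0,-0.2],0,1],[[0,0,-0.2],0,1],[[0,0,-0.2],0,1]])

```text
time: 7.08
tool_pos: [0.5857, -0.1822, 0.2524]
ee_rot: [-3.141, 0.001, -0.272]
wrist_force: [0.1, 1.2, -1.6]
width: 0.0122
finger_force: 30.0
```

Run:
```python
from h import *
s=snap('wrist'); np.savez('wheld.npz',**s)
o=robot.get_obs(); print(o['tool_pos'],o['ee_rot'],o['wrist_force'],o['wrist_torque'],o['width'])
t=o['tool_pos']
for z in(-.047,-.029,-.024,.037): print(z,proj(s,t+[0,0,z]))
yaw=-1.2133 if 0 else 1.2133
print(delta([.4967,.1412,.095+.047+.03],yaw))
cv2.imwrite('pics/held.png',cv2.resize(s['image'][:,:,::-1],(800,600),interpolation=cv2.INTER_CUBIC))
```

```text
[ 0.58528066 -0.18205047  0.25096459] [-3.1410934   0.00334669 -0.27218453] [-0.76642804  0.23059779 -1.97171834] [-0.03524806  0.10452657  0.00234581] 0.012064799588489028
-0.047 [255.48162353 211.59029619]
-0.029 [255.45069074 219.98409872]
-0.024 [255.44123567 222.54978979]
0.037 [255.28059342 266.14104866]
(array([-0.172 , -0.2875,  0.0797]), np.float64(-8.511))
```

View pics/held.png

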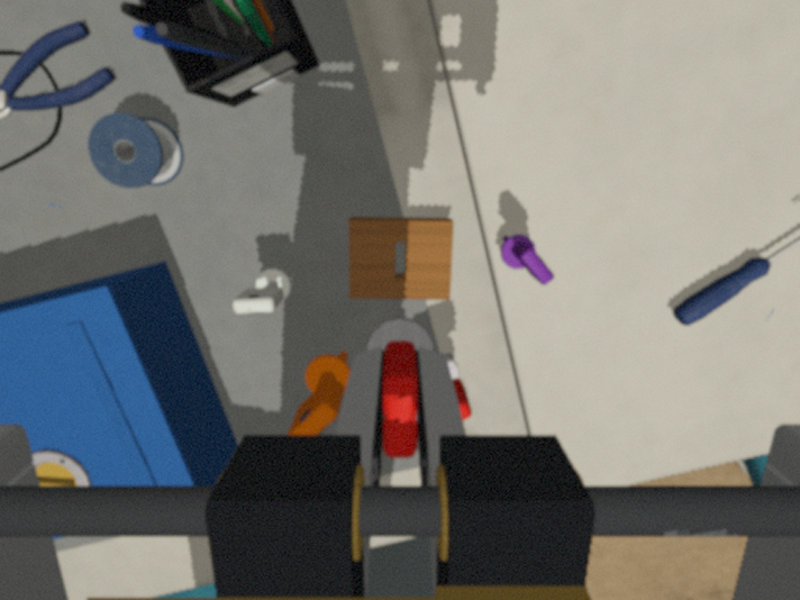

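Held picture: the key is clamped squarely and centred between the pads, with its grip at (400,400), the flange edge at (400,320) and the empty block slot at (401,257). Moving to 30 mm above the lock.

Request:
carry_out(steps=[[[-0.03,-0.05,0],-1,1],[[-0.07,-0.1,0],-2,1],[[-0.1,-0.15,0],-3,1],[[-0.14,-0.2,0],-4,1],[[-0.16,-0.25,0],-5,1],[[-0.172,-0.2875,0],-6,1],[[-0.172,-0.2875,0.03],-7,1],[[-0.172,-0.2875,0.06],-8,1],[[-0.172,-0.2875,0.0797],-8.511,1],[[-0.172,-0.2875,0.0797],-8.511,1]])

```text
time: 8.38
tool_pos: [0.495, 0.1405, 0.1689]
ee_rot: [-3.134, 0.004, 1.212]
wrist_force: [-0.2, -0.1, -0.9]
width: 0.012
finger_force: 30.0
```

Request:
carry_out(steps=[[[0,0,0],0,1],[[0,0,0],0,1],[[0,0,0],0,1],[[0,0,0],0,1]])

```text
time: 8.88
tool_pos: [0.4979, 0.1408, 0.1739]
ee_rot: [3.141, -0.001, 1.213]
wrist_force: [-0.0, 0.4, -0.5]
width: 0.0117
finger_force: 30.0
```

Run:
```python
from h import *
h=np.load('wheld.npz'); t=np.array([.58528,-.18205,.25096]); y=-.272; x=np.array([np.cos(y),np.sin(y),0])
print('flange edge',proj(h,t+.0155*x+[0,0,-.024]),'grip far/near',proj(h,t+.016*x+[0,0,.037]),proj(h,t-.016*x+[0,0,.037]))
s=snap('wrist'); np.savez('wlock.npz',**s)
o=robot.get_obs(); print(o['tool_pos'],o['ee_rot'],o['wrist_force'],o['wrist_torque'])
p=proj(s,[.4967,.1412,.095]); print('lock px',p); u,v=[int(x) for x in p]
u0=u-60;v0=v-60;print(u0,v0)
cv2.imwrite('pics/wlock.png',cv2.resize(s['image'][v0:v0+90,u0:u0+120,::-1],(800,600),interpolation=cv2.INTER_CUBIC))
```

```text
flange edge [255.42485566 202.21136666] grip far/near [255.25278749 238.53667637] [255.30593371 292.24617131]
[0.49780783 0.14083009 0.17369866] [ 3.14097509e+00 -4.83604643e-04  1.21305081e+00] [-0.49047764  0.13943505 -0.21042585] [-0.03124916  0.09206301 -0.01110179]
lock px [252.90931427 198.23259792]
192 138
```

View pics/wlock.png

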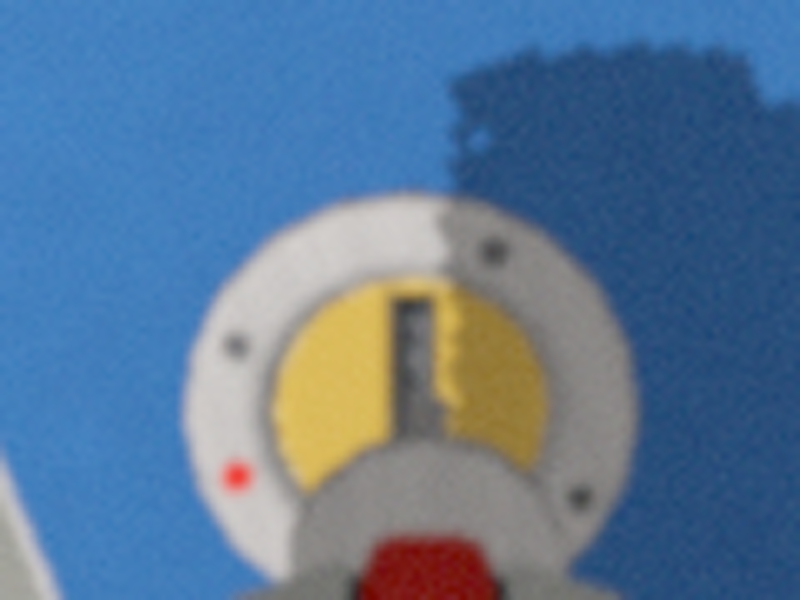

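Run:
```python
from h import *
s=np.load('wlock.npz'); k=lambda u,v,z: world(s,192+u*.15-.43,138+v*.15-.43,z)
t=np.array([.49781,.14083,.1737]); y=1.213; X=np.array([np.cos(y),np.sin(y),0]);Y=np.array([np.sin(y),-np.cos(y),0])
f=lambda n,P: print(n,((P-t)@X*1000).round(2),((P-t)@Y*1000).round(2))
f('slot end top (expect c+16.2)',k(413.5,297,.095)); f('slot 440',k(417,435,.095)); f('plug top (c+18)',k(411,277,.095))
f('collar top',k(411,193,.099)); f('collar left',k(184,408,.099)); f('collar right',k(637,408,.099))
f('plug left',k(270,405,.095)); f('plug right',k(549,405,.095))
f('flange far (k+15.5)',k(432,437,t[2]-.024)); f('flange L',k(290,540,t[2]-.024)); f('flange R',k(575,540,t[2]-.024)); f('grip c',k(430.5,540,t[2]+.037))
w=np.load('wrist.npz') # earlier view: collar outer radius
for u,v in((336,97),(336,518)): print(world(w,260+u/8-.44,120+v/8-.44,.099))
```

```text
slot end top (expect c+16.2) 14.79 -0.52
slot 440 -4.35 -0.1
plug top (c+18) 17.5 -0.85
collar top 29.54 -0.79
collar left 0.75 -30.76
collar right 0.7 28.9
plug left -0.11 -19.74
plug right -0.14 17.56
flange far (k+15.5) 13.63 1.71
flange L 1.98 -13.55
flange R 1.95 17.08
grip c 25.84 1.36
[0.55506298 0.18214225 0.099     ]
[0.54109361 0.13941415 0.099     ]
```

Request:
carry_out(steps=[[[0.0012,-0.0023,0.01],-0.05,1],[[0.0012,-0.0023,0.02],-0.05,1],[[0.0012,-0.0023,0.026],-0.05,1],[[0.0012,-0.0023,0.026],-0.05,1],[[0.0012,-0.0023,0.026],-0.05,1],[[0.0012,-0.0023,0.026],-0.05,1]])

```text
time: 9.68
tool_pos: [0.4962, 0.1428, 0.1478]
ee_rot: [3.141, -0.001, 1.222]
wrist_force: [0.0, 0.2, -0.6]
width: 0.0117
finger_force: 30.0
```

Request:
carry_out(steps=[[[0,0,0.001],0,1],[[0,0,0.002],0,1],[[0,0,0.0025],0,1],[[0,0,0.003],0,1],[[0,0,0.0035],0,1],[[0,0,0.0035],0,1]])

```text
time: 10.42
tool_pos: [0.4959, 0.1427, 0.1437]
ee_rot: [-3.141, -0.0, 1.222]
wrist_force: [-0.3, 1.1, -1.6]
width: 0.0121
finger_force: 30.0
```

Request:
carry_out(steps=[[[0,0,0.0005],0,1],[[0,0,0.001],0,1],[[0,0,0.0015],0,1],[[0,0,0.002],0,1],[[0,0,0.002],0,1]])

```text
time: 11.05
tool_pos: [0.4959, 0.1427, 0.1417]
ee_rot: [-3.141, -0.0, 1.222]
wrist_force: [0.6, -1.5, -0.6]
width: 0.0122
finger_force: 30.0
```

Request:
carry_out(steps=[[[0,0,0.0005],0,1],[[0,0,0.001],0,1],[[0,0,0.001],0,1]])

```text
time: 11.42
tool_pos: [0.4959, 0.1428, 0.1407]
ee_rot: [-3.142, -0.0, 1.222]
wrist_force: [0.5, -0.8, -1.2]
width: 0.0119
finger_force: 30.0
```

No contact yet at about 1.3 mm below the nominal face; continue.

Request:
carry_out(steps=[[[0,0,0.0005],0,1],[[0,0,0.001],0,1],[[0,0,0.001],0,1]])

```text
time: 11.8
tool_pos: [0.4959, 0.1427, 0.1397]
ee_rot: [-3.142, -0.0, 1.222]
wrist_force: [1.0, 0.2, -1.5]
width: 0.0121
finger_force: 30.0
```

Request:
carry_out(steps=[[[0,0,0.0005],0,1],[[0,0,0.001],0,1],[[0,0,0.001],0,1]])

```text
time: 12.18
tool_pos: [0.4959, 0.1427, 0.1387]
ee_rot: [-3.142, -0.0, 1.222]
wrist_force: [0.1, 0.3, -1.1]
width: 0.0121
finger_force: 30.0
```

Request:
carry_out(steps=[[[0,0,0.0005],0,1],[[0,0,0.001],0,1],[[0,0,0.001],0,1]])

```text
time: 12.55
tool_pos: [0.4959, 0.1427, 0.1377]
ee_rot: [-3.141, -0.0, 1.222]
wrist_force: [0.2, 0.6, -2.0]
width: 0.0124
finger_force: 30.0
```

Request:
carry_out(steps=[[[0,0,0.001],0,1],[[0,0,0.002],0,1],[[0,0,0.003],0,1],[[0,0,0.003],0,1]])

```text
time: 13.05
tool_pos: [0.4958, 0.1427, 0.1346]
ee_rot: [-3.141, 0.0, 1.222]
wrist_force: [0.1, 0.1, -1.4]
width: 0.0118
finger_force: 30.0
```

Request:
carry_out(steps=[[[0,0,0.001],0,1],[[0,0,0.002],0,1],[[0,0,0.003],0,1],[[0,0,0.003],0,1]])

```text
time: 13.55
tool_pos: [0.496, 0.1428, 0.1322]
ee_rot: [3.141, -0.0, 1.222]
wrist_force: [-1.0, 0.4, 3.1]
width: 0.0116
finger_force: 30.0
```

The spring has been met at the right depth. Pushing on gently.

Request:
carry_out(steps=[[[0,0,0.001],0,1],[[0,0,0.002],0,1],[[0,0,0.003],0,1],[[0,0,0.004],0,1],[[0,0,0.004],0,1]])

```text
time: 14.18
tool_pos: [0.496, 0.1428, 0.1278]
ee_rot: [3.141, -0.0, 1.222]
wrist_force: [-1.0, -0.1, 4.2]
width: 0.0116
finger_force: 30.0
```

Request:
carry_out(steps=[[[0,0,0.001],0,1],[[0,0,0.002],0,1],[[0,0,0.002],0,1]])

```text
time: 14.55
tool_pos: [0.496, 0.1428, 0.1258]
ee_rot: [3.141, -0.0, 1.222]
wrist_force: [-1.2, -0.5, 5.6]
width: 0.012
finger_force: 30.0
```

Request:
carry_out(steps=[[[0,0,0.0005],0,1],[[0,0,0.001],0,1],[[0,0,0.001],0,1]])

```text
time: 14.92
tool_pos: [0.496, 0.1428, 0.1248]
ee_rot: [3.141, -0.0, 1.222]
wrist_force: [-0.4, 0.2, 4.0]
width: 0.0121
finger_force: 30.0
```

Request:
carry_out(steps=[[[0,0,0.0005],0,1],[[0,0,0.0005],0,1]])

```text
time: 15.18
tool_pos: [0.496, 0.1428, 0.1243]
ee_rot: [3.141, -0.0, 1.222]
wrist_force: [0.2, -0.5, 4.2]
width: 0.0117
finger_force: 30.0
```

Request:
carry_out(steps=[[[0,0,0.0005],0,1],[[0,0,0.0005],0,1]])

```text
time: 15.42
tool_pos: [0.496, 0.1428, 0.1239]
ee_rot: [3.141, -0.0, 1.222]
wrist_force: [-0.7, -0.7, 5.3]
width: 0.0117
finger_force: 30.0
```

Request:
carry_out(steps=[[[0,0,0.0005],0,1],[[0,0,0.0005],0,1]])

```text
time: 15.68
tool_pos: [0.496, 0.1428, 0.1239]
ee_rot: [3.141, -0.0, 1.222]
wrist_force: [-0.9, -0.3, 6.5]
width: 0.0118
finger_force: 30.0
```

Request:
carry_out(steps=[[[0,0,0.0003],0,1],[[0,0,0.0003],0,1]])

```text
time: 15.92
tool_pos: [0.496, 0.1428, 0.1239]
ee_rot: [3.141, -0.0, 1.222]
wrist_force: [-1.2, 0.7, 7.2]
width: 0.0118
finger_force: 30.0
```

It bottoms at 0.1239, which is fully home. A small preload, then turning clockwise while watching the forces.

Request:
carry_out(steps=[[[0,0,0.001],0,1],[[0,0,0.001],0.4,1],[[0,0,0.001],0.8,1],[[0,0,0.001],1.2,1],[[0,0,0.001],1.6,1],[[0,0,0.001],2.0,1],[[0,0,0.001],2.0,1]])

```text
time: 16.8
tool_pos: [0.4969, 0.1424, 0.1239]
ee_rot: [3.139, -0.002, 0.872]
wrist_force: [-0.4, -1.4, 9.6]
width: 0.012
finger_force: 30.0
```

```bash
python3 -c "
from h import *
o=robot.get_obs(); print(o['tool_pos'],o['ee_rot'],o['wrist_force'],o['wrist_torque'])"
```

```text
[0.49690073 0.14238854 0.12385085] [ 3.13879761e+00 -1.63851460e-03  8.72482800e-01] [-0.40830401 -1.37043042  9.61737658] [-0.30084055  0.39794898  0.04487063]
```

Request:
carry_out(steps=[[[0,0.0002,0],0.5,1],[[0,0.0003,0],1.0,1],[[0,0.0004,0],1.5,1],[[0,0.0005,0],2.0,1],[[0,0.0006,0],2.5,1],[[0,0.0006,0],2.5,1]])

```text
time: 17.55
tool_pos: [0.4974, 0.1417, 0.1239]
ee_rot: [3.139, -0.003, 0.436]
wrist_force: [-0.6, -1.7, 9.9]
width: 0.0116
finger_force: 30.0
```

Request:
carry_out(steps=[[[0,0,0],0.5,1],[[0,0,0],1.0,1],[[0,0,0],1.5,1],[[0,0,0],1.5,1]])

```text
time: 18.05
tool_pos: [0.4975, 0.1413, 0.1238]
ee_rot: [3.139, -0.003, 0.174]
wrist_force: [0.4, -2.5, 11.1]
width: 0.0119
finger_force: 30.0
```

```bash
python3 -c "
from h import *
o=robot.get_obs(); print(o['tool_pos'],o['ee_rot'],o['wrist_force'],o['wrist_torque'])"
```

```text
[0.49752542 0.14131241 0.12383809] [ 3.13906910e+00 -3.05743589e-03  1.73930225e-01] [ 0.39240316 -2.51842511 11.0601648 ] [-0.63586135  0.38178898  0.02976478]
```

Request:
carry_out(steps=[[[0,0,0],0.4,1],[[0,0,0],0.8,1],[[0,0,0],1.2,1],[[0,0,0],1.5,1],[[0,0,0],1.5,1],[[0,0,0],1.5,1],[[0,0,0],1.5,1]])

```text
time: 18.92
tool_pos: [0.4976, 0.1408, 0.1238]
ee_rot: [3.139, -0.004, -0.088]
wrist_force: [-1.6, -3.6, 9.4]
width: 0.0119
finger_force: 30.0
```

Run:
```python
from h import *
o=robot.get_obs(); print(o['tool_pos'],o['ee_rot'],o['wrist_force'])
s=snap('top'); cv2.imwrite('pics/d.png',cv2.resize(s['image'][160:280,150:310,::-1],(800,600),interpolation=cv2.INTER_CUBIC))
```

```text
[0.49755867 0.14083892 0.12383032] [ 3.13901604 -0.00367346 -0.08765895] [-1.61444669 -3.62645252  9.41732074]
```

View pics/d.png

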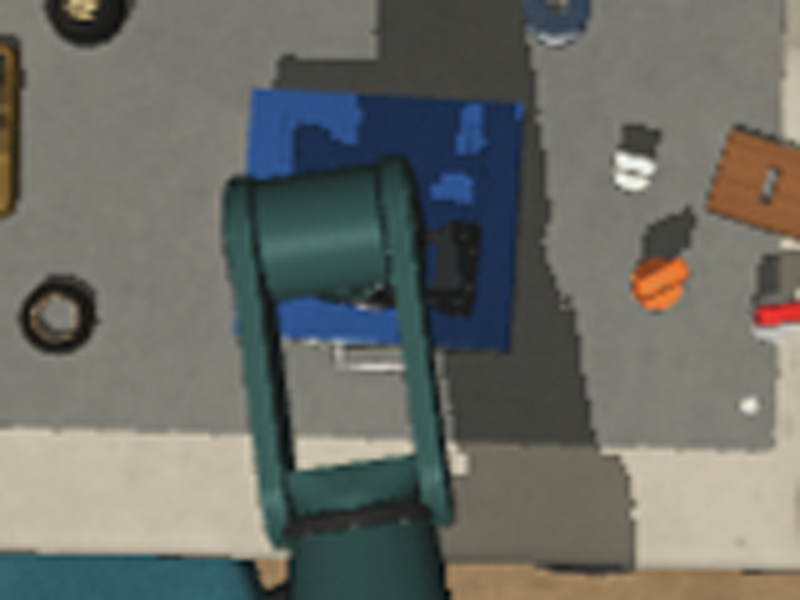

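The handle at (370,358) sits against the front edge, so the drawer is still shut: the plug lags the key by the slot's play. Turning a little further in small steps.

Request:
carry_out(steps=[[[0,0,0],0.3,1],[[0,0,0],0.5,1],[[0,0,0],0.5,1],[[0,0,0],0.5,1],[[0,0,0],0.5,1]])

```text
time: 19.6
tool_pos: [0.4975, 0.1407, 0.1239]
ee_rot: [3.139, -0.004, -0.175]
wrist_force: [-0.6, -4.8, 9.4]
width: 0.0116
finger_force: 30.0
```

```bash
cat > dr.py <<'E'
from h import *
o=robot.get_obs(); print(o['tool_pos'],o['ee_rot'],o['wrist_force'],o['wrist_torque'])
a=np.load('top.npz')['image'] if 0 else cv2.imread('pics/dref.png')
s=robot.snapshot('top'); im=s['image'][:,:,::-1]
# vertical profile of the strip at the handle, columns 218..230
print('rows',(im[224:250,218:230].mean((1,2))).round(0).astype(int))
E
python3 dr.py; python3 -c "
import numpy as np
im=np.load('top.npz')['image']; print((im[224:250,218:230].mean((1,2))).round(0).astype(int))"
```

```text
[0.49754502 0.14068084 0.12387207] [ 3.13903257 -0.00392881 -0.17504447] [-0.5945293  -4.79208934  9.42979724] [-0.82202162  0.47540744  0.03381316]
rows [ 89  89  88  89 100 112 115 116 140 183 111 121 122 124 124 124 124 124
 124 124 124 124 122 141 183 189]
[ 88  88  87  96 103  85 125 115 136 181 114 121 122 124 124 124 124 124
 124 124 124 124 122 141 183 189][ WARN:0@0.261] global loadsave.cpp:275 findDecoder imread_('pics/dref.png'): can't open/read file: check file path/integrity
```

Run:
```python
from h import *
s=snap('wrist'); a=s['image'][120:384,120:400,::-1]
t=snap('side'); p=proj(t,[.42,.14,.05]); print(p); u,v=[int(x) for x in p]; b=t['image'][v-40:v+40,u-40:u+50,::-1]
o=np.zeros((600,800,3),np.uint8); o[:424,:450]=cv2.resize(a,(450,424),interpolation=cv2.INTER_CUBIC); o[:306,455:799]=cv2.resize(b,(344,306),interpolation=cv2.INTER_CUBIC)
cv2.imwrite('pics/last.png',o)
```

```text
[205.1013965  189.32337707]
```

View pics/last.png

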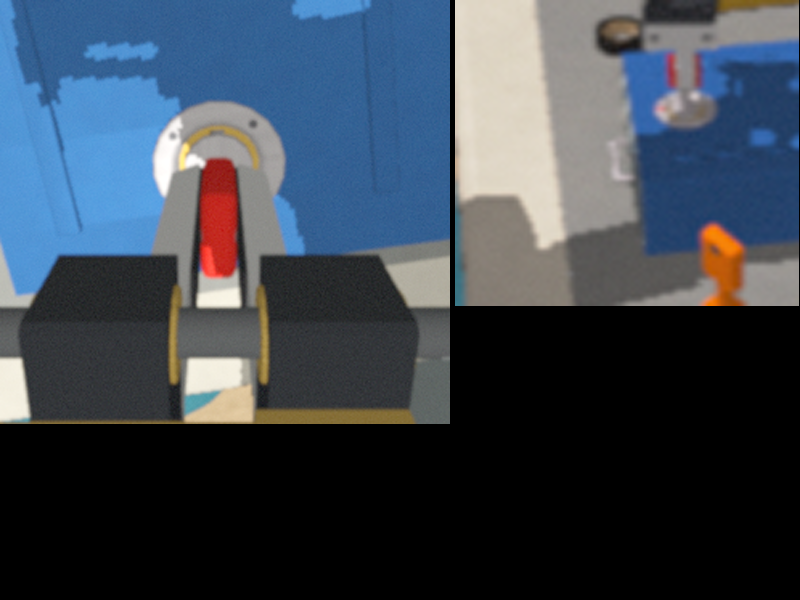

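The picture shows the flange seated inside the collar, the plug's slot end at (215,130) nearly in line with the key, and the drawer still shut. Turning on in small steps, within the 0.3 rad margin.

Request:
carry_out(steps=[[[0,0,0],0.3,1],[[0,0,0],0.4,1],[[0,0,0],0.4,1],[[0,0,0],0.4,1],[[0,0,0],0.4,1]])

```text
time: 20.38
tool_pos: [0.4976, 0.1407, 0.1239]
ee_rot: [3.139, -0.004, -0.245]
wrist_force: [-0.9, -4.0, 10.7]
width: 0.0118
finger_force: 30.0
```

```bash
sed -i '/dref/d' dr.py; python3 dr.py
```

```text
[0.49755942 0.14072181 0.12387882] [ 3.13941516 -0.00417167 -0.24471986] [-0.86625642 -3.95992521 10.68133857] [-0.85048002  0.37818347  0.06909279]
rows [ 89  89  88  90 111 133 131 130 125  94  67  69  77  86  64  74 100 112
 125 115 135 183 114 140 183 189]
```

The drawer has sprung out: the handle edge moved 12 px, about 50 mm. Easing the load, releasing and withdrawing straight up.

Request:
carry_out(steps=[[[0,0.0008,-0.001],0,1],[[0,0.0008,-0.0015],0,1],[[0,0.0008,-0.0015],0,-0.3],[[0,0.0008,-0.0015],0,-0.3],[[0,0.0008,-0.0015],0,-0.3],[[0,0.0008,-0.0015],0,-0.3],[[0,0.0008,-0.0015],0,-0.3],[[0,0.0008,-0.0015],0,-0.3]])

```text
time: 21.42
tool_pos: [0.4962, 0.1416, 0.1235]
ee_rot: [-3.141, -0.0, -0.244]
wrist_force: [-0.2, -1.0, -0.4]
width: 0.0609
finger_force: 0.0
```

Request:
carry_out(steps=[[[0,0,-0.005],0,-0.3],[[0,0,-0.015],0,-0.3],[[0,0,-0.03],0,-0.3],[[0,0,-0.06],0,-0.3],[[0,0,-0.1],0,-0.3],[[-0.05,0,-0.13],0,-0.3],[[-0.05,0,-0.13],0,-0.3],[[-0.05,0,-0.13],0,-0.3],[[-0.05,0,-0.13],0,-0.3]])

```text
time: 22.55
tool_pos: [0.4477, 0.1533, 0.252]
ee_rot: [3.14, 0.002, -0.245]
wrist_force: [0.6, 1.0, 0.7]
width: 0.061
finger_force: 0.0
```

```bash
python3 dr.py
python3 - <<'E'
from h import *
s=snap('wrist'); im=s['image']; hsv=cv2.cvtColor(im,cv2.COLOR_RGB2HSV)
p=proj(s,[.4975,.141,.161]); print('expected key top px',p)
m=((hsv[:,:,1]>180)&((hsv[:,:,0]<6)|(hsv[:,:,0]>174))&(hsv[:,:,2]>80)).astype(np.uint8)
n,l,st,c=cv2.connectedComponentsWithStats(m)
for i in range(1,n):
    if st[i,4]>40: print(st[i],c[i],world(s,*c[i]))
E
```

```text
[0.44772936 0.1532878  0.25203726] [ 3.14037587e+00  2.21645624e-03 -2.44633430e-01] [0.58840215 0.9799243  0.6540775 ] [0.0049831  0.20295763 0.00715457]
rows [ 68  67  68  69  68  68  67  75  80  74  76  76  80  82  73  84  98  89
 105 100 112 138 108 120 145 148]
expected key top px [255.20537513 139.67994191]
[256 121  15  36 438] [263.38584475 137.87671233] [0.49751673 0.13361902 0.16303912]
```

```bash
cat > chk.py <<'E'
from h import *
for n in('wrist','top'):
    s=robot.snapshot(n); im=s['image']; hsv=cv2.cvtColor(im,cv2.COLOR_RGB2HSV)
    m=((hsv[:,:,1]>170)&((hsv[:,:,0]<7)|(hsv[:,:,0]>173))&(hsv[:,:,2]>60))
    q=np.argwhere(m); w=np.array([world(s,u,v) for v,u in q]); k=(np.linalg.norm(w[:,:2]-[.497,.141],axis=1)<.04)&(w[:,2]>.1)&(w[:,2]<.19); w=w[k]
    if not len(w): print(n,'none'); continue
    print(n,len(w))
    for lo in np.arange(.12,.175,.01):
        g=w[(w[:,2]>=lo)&(w[:,2]<lo+.01)]
        if len(g): print(lo.round(2),len(g),np.median(g,0).round(4),g[:,1].min().round(4),g[:,1].max().round(4))
    if n=='wrist':
        X,Y=np.meshgrid(np.arange(512),np.arange(384)); K=s['mtx'];z=s['z_map'];c=np.stack([(X-K[0,2])*z/K[0,0],(Y-K[1,2])*z/K[1,1],z],-1)
        W=(c-s['t'])@s['R']; g=W[(np.linalg.norm(W[...,:2]-[.497,.141],axis=-1)<.0165)&(W[...,2]>.09)&(W[...,2]<.108)]
        A=np.c_[g[:,:2]-[.497,.141],np.ones(len(g))]; r=np.linalg.lstsq(A,g[:,2],rcond=None)[0]; print('flange',len(g),r)
E
python3 chk.py
```

```text
wrist 459
0.14 16 [0.5079 0.1377 0.148 ] 0.1304 0.1419
0.15 26 [0.5053 0.1378 0.158 ] 0.1299 0.1413
0.16 417 [0.4968 0.1332 0.1626] 0.1256 0.1406
flange 330 [-0.19268261 -0.27242293  0.10336729]
top 2
0.15 1 [0.5016 0.1322 0.1573] 0.1322 0.1322
0.16 1 [0.5053 0.1321 0.1605] 0.1321 0.1321
```

Request:
carry_out(steps=[[[-0.02,0,-0.02],0,-0.3],[[-0.02,0,-0.02],0,-0.3],[[-0.02,0,-0.02],0,-0.3],[[-0.02,0,-0.02],0,-0.3],[[-0.02,0,-0.02],0,-0.3],[[-0.02,0,-0.02],0,-0.3],[[-0.02,0,-0.02],0,-0.3],[[-0.02,0,-0.02],0,-0.3]])

```text
time: 23.75
tool_pos: [0.4283, 0.1585, 0.2735]
ee_rot: [-3.141, -0.0, -0.244]
wrist_force: [0.0, 0.3, 0.5]
width: 0.061
finger_force: 0.0
```

```bash
python3 chk.py
python3 - <<'E'
from h import *
s=snap('wrist'); im=s['image']; hsv=cv2.cvtColor(im,cv2.COLOR_RGB2HSV)
# collar+plug+flange: grey/brass region (not blue, not red) near lock
p=proj(s,[.497,.141,.1]); print(p)
u,v=[int(round(x)) for x in p]
for r in range(v-26,v+27,4):
    print(r,' '.join('%s'%('R' if hsv[r,c,1]>170 and (hsv[r,c,0]<7 or hsv[r,c,0]>173) else 'b' if 95<hsv[r,c,0]<130 and hsv[r,c,1]>120 else 'y' if 15<hsv[r,c,0]<32 and hsv[r,c,1]>100 else '.') for c in range(u-36,u+37)).replace(' ',''))
E
```

```text
wrist 403
0.15 21 [0.5009 0.139  0.1548] 0.1368 0.1418
0.16 382 [0.496  0.1334 0.1626] 0.1261 0.1411
flange 304 [-0.16760004 -0.35775879  0.10384058]
top 15
0.15 5 [0.4936 0.1321 0.1597] 0.1316 0.1356
0.16 10 [0.4877 0.1353 0.1626] 0.1314 0.1389
[255.9189067  113.71581245]
88 bbbbbbbbbbbbbbbbbbbbbbbbb.........................bbbbbbbbbbbbbbbbbbbbbbb
92 bbbbbbbbbbbbbbbbbbb....................................bbbbbbbbbbbbbbbbbb
96 bbbbbbbbbbbbbbb...........................................bbbbbbbbbbbbbbb
100 bbbbbbbbbbbbb................yyy......RRRRRRRRRRR............bbbbbbbbbbbb
104 bbbbbbbbbbb..............yyy.........RRRRRRRRRRRRR............bbbbbbbbbbb
108 bbbbbbbbbb.............yy............RRRRRRRRRRRRRR.............bbbbbbbbb
112 bbbbbbbbbb...........yyy.............RRRRRRRRRRRRRR.............bbbbbbbbb
116 bbbbbbbbbb............yy................RRRRRRRRRRR.............bbbbbbbbb
120 bbbbbbbbbb.............yy..............RRRRRRRRRRRR............bbbbbbbbbb
124 bbbbbbbbbbbb.............yyy..........RRRRRRRRRRRRR...........bbbbbbbbbbb
128 bbbbbbbbbbbbbb................yyyy....RRRRRRRRRRRRR.........bbbbbbbbbbbbb
132 bbbbbbbbbbbbbbbbb........................................bbbbbbbbbbbbbbbb
136 bbbbbbbbbbbbbbbbbbbbb................................bbbbbbbbbbbbbbbbbbbb
140 bbbbbbbbbbbbbbbbbbbbbbbbbbbbbb..............bbbbbbbbbbbbbbbbbbbbbbbbbbbbb
```

The key is at rest, seated about 16.5 mm deep and leaning about 0.08 rad, well inside the 0.2 limit. The drawer is out and the robot is clear.

```bash
python3 -c "
from bench import robot
print(robot.close_job())"
```

```text
the job is handed in; nothing more can be done
None
```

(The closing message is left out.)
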